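Open the parts pot: wind the keeper back, take off the lid

TASK

Open the steel parts pot. First turn the handwheel by its black crank handle, counter-clockwise seen from above, until the sliding keeper has drawn back off the lid and touches the red stop; stop as soon as you feel it touch, the stop is only clamped by friction and must not be pushed along. Then lift the loose lid off by its knob and set it down gently, knob up and wholly on the green mat, leaving the keeper against the stop and the other things on the bench undisturbed.

Things in the scene. Friction and masses are not known exactly. Their poses are not given: they have to be found in the camera images.
- stand: Fixed stand, blue base plate 100 x 285 x 10 mm. Origin on the bench; y runs from wheel to pot, z up: round steel pot's axis at (0, +75) mm, wheel axis at (0, -65) mm, red stop at the -y end. The open pot is 89 mm across, 80 inside; its rim is 75 mm above the bench. A few small parts lie fixed in it.
- wheel: Steel handwheel, 94 mm across, upright axis. Origin on the axis at the height of the rim's top, 112 mm above the bench; its x axis points to the crank handle. Counter-clockwise seen from above draws the keeper back 4.77 mm per radian (30 mm a turn). Has a little friction and stays where it is left. About 0.6 to 1.4 turns are needed.
- crank: Black upright crank handle on the wheel's rim, a cylinder 18 mm across and 40 mm tall that spins freely on its own pin, 40 mm from the wheel axis. Origin at its centre, 136 mm above the bench; its top is 156 mm and its lower end 116 mm above the bench.
- keeper: Steel slide 26 mm wide, 8 mm thick, with a yellow tongue 40 mm wide that at the start lies 3 mm above the lid's edge, overlapping it by 13 to 25 mm, and holds the lid down. Origin at the middle of its tail end (-y end), 88 mm above the bench; the tongue's tip is 150 mm from there along +y. Moves along the stand's -y as the wheel is turned counter-clockwise.
- stop: Red block 34 x 14 x 24 mm on the stand's rail, held by friction: it slips when the keeper is driven against it with more than about 110 N, which is about 13 N at the crank handle. Origin at the middle of its striking face; the keeper's tail touches it when both origins meet. Its position differs from start to start.
- lid: Loose round steel lid, about 280 g, z up out of its knob. Origin at the centre of its underside: a plug 71 mm across, 8 mm deep, that fits loosely in the pot; above it a flange 90 mm across, 6 mm thick, that rests on the rim (origin 67 mm above the bench when seated); then a 14 mm stem and a black knob. Total height 52 mm.
- knob (a point): Centre of the lid's black knob, a cylinder 28 mm across and 22 mm tall, 41 mm above the lid's origin; its lower face is 16 mm above the flange.
- mat: Fixed square green mat, 120 x 120 x 4 mm, flat on the bench between the stand and the robot. Origin at the centre of its underside, x and y along its edges.
- screwdriver_2: Bystander: screwdriver with black handle, 179 mm long, lying on the bench. Leave alone.
- pliers: Bystander: pliers, 190 mm long, lying on the bench. Leave alone.
- box_screws: Bystander: small grey carton 70 x 45 x 30 mm. Leave alone.
- box_staples: Bystander: brown carton 60 x 110 x 28 mm. Leave alone.
There are look-alikes about, which are no part of the job. What is shaped like the lid but yellow is not meant.

How it is judged (in metres and radians):
On the way, in this order (a step that is already met when the one before it is completed fails the run):
1. the keeper is wound back and touches the red stop, with the lid still on the pot (contact force between keeper and stop above 2 N and z of lid in the frame of stand below 0.075 m), for 0.1 s.
2. the lid is lifted clear of the pot, held by the fingers (z of lid in the frame of stand above 0.085 m and contact force between the fingers and lid above 0.5 N), for 0.1 s.
At the end, for the whole second after the job is handed in: The keeper's tail is within 2 mm of the stop's face; the lid lies knob up (within 0.1 rad), at rest, on the green mat: its plug wholly on the mat, centre within 26 mm of the mat's centre along each edge direction (y of keeper in the frame of stop below 0.002 m and x of lid in the frame of mat between -0.026 and 0.026 m and y of lid in the frame of mat between -0.026 and 0.026 m and height (world z) of lid below 0.009 m and angle between lid's own z axis and vertical below 0.1 rad and linear speed of lid below 0.02 m/s); the robot touches nothing.
It fails at once if the red stop is pushed along by more than 2 mm (distance of stop from where it was at the start of the episode above 0.002 m).
It fails at once if the lid is dropped (moves faster than 0.6 m/s while the fingers do not hold it) (linear speed of lid above 0.6 m/s and contact force between the fingers and lid below 0.1 N).
It fails at once if a bystander is moved by more than 25 mm (distance of any of screwdriver_2, pliers, box_screws, box_staples from where it was at the start of the episode above 0.025 m).
It also fails if it takes over 72 s, if anything falls off the work surface, if the arm or the gripper's body presses on something with over 40 N, if the wrist force passes 120 N, or if a joint passes its speed limit or range.

ROBOT

A 7-joint arm with a two-finger parallel gripper is mounted at the origin on a cart in front of the work surface, level with it; the furniture and walls round the work are solid. World frame = base frame: x ahead of the robot, y to its left, z up, the work surface at z = 0. Lengths are in mm, angles in degrees, forces in N, time in s.
With the tool pointing down it reaches from about 425 to 875 mm from the base axis. Payload 4.7 kg.
Tool frame: the origin (TCP) lies on the centre line of the jaws, within the pads' length; the fingertips stand 25 mm ahead of it and the grasp point (between the pads) lies 6 mm ahead of it (manip.tip_extent is the z of the fingertips in the tool frame, in mm); z points along the fingers, y is the line along which they close (so a half turn about z gives the same grasp; the last joint's range is limited). The gripper opens to 87 mm and grips with 3 to 60 N. Pads are 19 mm wide; open, the fingers measure 117 mm over their backs; the gripper's body (75 mm by 190 mm) begins 51 mm behind the grasp point.
Start: joints at [-68.921, 18.392, -4.016, 83.108, 1.295, 78.541, -3.26], TCP at [225.231, 609.752, 210.887] pointing down, gripper open.
Joint ranges: [-163.93, 163.93], [-17.29, 119.83], [-79.2, 71.16], [3.27, 140.29], [-89.18, 269.18], [5.43, 117.66], [-154.24, 154.24]. Speed limits (degrees/s): [147.25, 147.25, 180, 180, 180, 180, 180].

INTERFACE

Orientations are given as [roll, pitch, yaw] about the fixed x, y, z axes, in that order (R = Rz(yaw) Ry(pitch) Rx(roll)).
In Python, from rig import manip gives the robot as it stands. The module is installed in compiled form; this text tells all that it offers.
- The arm moves only by the shell command python3 -m jog 'ROWS' [FORCE]. ROWS is text: rows parted by semicolons, each of 7 numbers parted by spaces: the turn, a rotation vector about the world's x, y, z in units of 6 degrees (1.0 is 6 degrees), then the shift along the world's x, y, z in units of 25 mm (1.0 is 25 mm), then the opening, from 0 (shut) to 1 (fully open). In form: wx wy wz tx ty tz hand; .... A call has 1 to 12 rows; each row shifts and turns the commanded pose from where the row before left it; what a row does not reach is not made up. A row lasts 1/10 s, in which the tool goes at most 50 mm and 8.59 degrees, less where a joint would pass 70% of its speed; a pose out of reach is approached as far as the arm can. A call is refused whole if a number of a shift passes 1 or a number of a turn 1, either way. A call with a gripper value outside its range is refused whole. The fingers move at their own pace and stop on an object; FORCE is the grip in N (left out, the last holds). Time passes only in rows, so rows that do not move let the fingers close. It gives the time, the measured TCP pose, the force, the opening and the grip force at its end, in the units of the state.
- manip.read_state(): the state, without advancing time (a new reading comes with each control period).
- manip.camera(name): name is "scene" or "top"; returns (picture, depth): 480x640x3 uint8, blue, green, red; 480x640 float32, mm along the optical axis (not along the pixel's ray), 0 where there is no reading.
- manip.calibration(name): a dict with "fov_y" (degrees; the focal length in pixels is half the picture's height over the tangent of half this angle, whatever the lens; pixels are square), "cx", "cy" (the principal point, pixels), "R" (3x3) and "t" (3): a world point X has camera coordinates R X + t. Camera axes: x right, y down, z forward; pixel columns grow to the right and rows downward; lengths in mm; the calibration is good to about 2 mm. A picture is of the moment at which its call begins. calibration takes no time and is no camera call.
- manip.hand_in(): hands the job in; it is judged then, once.
The state is a dict: "time": time; "q": joint angles; "qvel": joint speeds; "joint_torque": joint torques, N m; "eef_pos": TCP position; "tool_rot": TCP orientation; "wrist_force": force on the tool from outside, world axes, zero at the start; "wrist_torque": the same for the moment, N m; "gripper_width": finger opening in mm; "grip_force": force on a finger pad.
Only numpy, scipy, OpenCV 4.12 (cv2) and the standard library are available. Lean on these libraries where they do the work, as an engineer would, in place of code of your own. Each camera call takes 0.05 s, during which the arm holds its last target. There are 200 camera calls.

## Working session

There is one attempt and no reset: what is moved stays moved. The work goes in short steps, Python scripts to look and compute and a shell command to move; the robot and the scene stay as the last step left them, time stands still between calls to the robot, and variables do not carry over. Pictures are saved under pics/ and viewed, at most 10 in all, crops included, and the job is handed in when it is done.

```bash
mkdir -p pics; cat > h.py <<'E'
import numpy as np, cv2
from rig import manip
def cal(n):
    c=manip.calibration(n); f=240/np.tan(np.radians(c["fov_y"])/2)
    return f,c["cx"],c["cy"],np.array(c["R"]),np.array(c["t"])
def cloud(n,d):
    f,cx,cy,R,t=cal(n); v,u=np.mgrid[:480,:640]
    P=np.stack([(u-cx)*d/f,(v-cy)*d/f,d],-1)
    return (P-t)@R
def proj(n,X):
    f,cx,cy,R,t=cal(n); p=R@np.array(X)+t
    return f*p[0]/p[2]+cx,f*p[1]/p[2]+cy
E
python3 - <<'E'
from h import *
for n in("scene","top"):
    p,d=manip.camera(n); cv2.imwrite(f"pics/{n}0.png",p); np.savez(f"pics/{n}0.npz",p=p,d=d)
    c=manip.calibration(n);print(n,c, -np.array(c["R"]).T@c["t"])
print(manip.read_state())
E
```

```text
scene {'fov_y': 44.138707990615444, 'cx': 324.5145208119508, 'cy': 229.97428943630075, 'R': array([[-0.49555271, -0.86827375, -0.02298269],
       [-0.44050621,  0.27404028, -0.85490128],
       [ 0.74858653, -0.41352463, -0.51828138]]), 't': array([ 510.30365157,  230.0271557 , 1100.56704843])} [-469.65891299  835.15814611  778.78207074]
top {'fov_y': 44.71520681418518, 'cx': 324.6985133804979, 'cy': 226.34721621609623, 'R': array([[ 0.02369205, -0.99968775,  0.00794231],
       [-0.99838855, -0.02406954, -0.05139021],
       [ 0.05156534, -0.00671197, -0.99864707]]), 't': array([ 268.39113467,  519.5770656 , 1140.69225505])} [ 453.56087999  288.46960731 1163.71850669]
{'time': 0.1, 'q': array([-68.92147332,  18.43590215,  -4.01889002,  83.16745306,
         1.29682284,  78.54245558,  -3.25999203]), 'qvel': array([-0.01059003,  0.01027204, -0.08769195, -0.2096832 , -0.0246564 ,
       -0.04591011,  0.00187999]), 'joint_torque': array([ 5.99714190e-05, -4.92570198e+01, -4.05913582e-01, -3.13401389e+01,
       -6.43122476e-02,  3.94118449e-02,  5.97214898e-05]), 'eef_pos': array([225.03916535, 609.24336391, 209.86305926]), 'tool_rot': array([-1.79899540e+02,  6.23395300e-03,  1.59734622e+02]), 'wrist_force': array([-0.66296385,  0.36969692, -0.26951494]), 'wrist_torque': array([-0.01287664,  0.01284971,  0.03966165]), 'grip_force': 0.0, 'gripper_width': 87.18052149868485}
```

View pics/scene0.png

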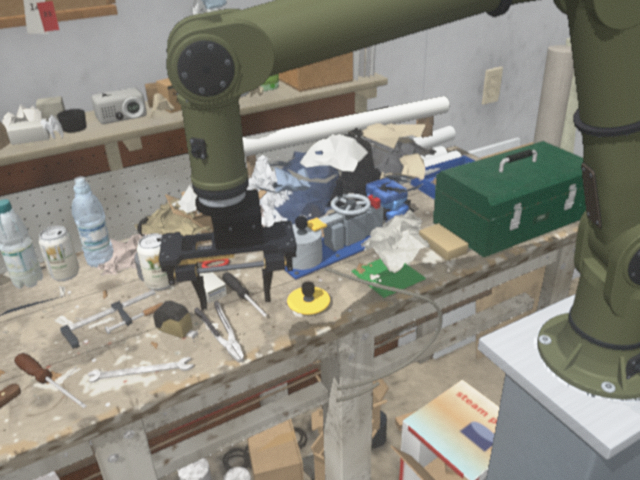

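View pics/top0.png

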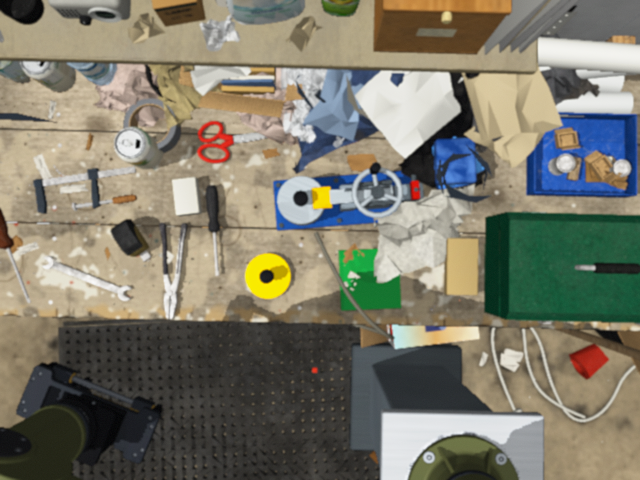

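Scene view: stand with pot, wheel and red stop at about (345,225); yellow look-alike lid at (308,298); mat at (390,277). Top view: steel lid at (300,199) under the yellow tongue (321,197), wheel at (377,194), black crank at (375,169), red stop at (415,190), mat at (370,280), and yellow decoy lid at (267,276). The candidates for the lid are the steel one at (300,199) and the yellow one at (267,276). The steel one on the pot is meant, so I'll confirm it in a crop.

```bash
python3 - <<'E'
from h import *
z=np.load("pics/top0.npz");p,d=z["p"],z["d"]; s=np.load("pics/scene0.npz")
a=cv2.resize(p[150:320,240:480],None,fx=3.3,fy=3.3,interpolation=cv2.INTER_CUBIC)
cv2.imwrite("pics/crop_top.png",a)
b=cv2.resize(s["p"][180:320,260:460],None,fx=4,fy=4,interpolation=cv2.INTER_CUBIC); cv2.imwrite("pics/crop_sc.png",b)
def rep(n,p,d,nm,box,lo,hi,zr):
    W=cloud(n,d); h=cv2.cvtColor(p,cv2.COLOR_BGR2HSV); m=cv2.inRange(h,lo,hi)>0
    k=np.zeros_like(m);k[box[1]:box[3],box[0]:box[2]]=1; m&=k&(d>0); m&=(W[...,2]>zr[0])&(W[...,2]<zr[1])
    q=W[m]
    if len(q): print(n,nm,len(q),"mean",q.mean(0).round(1),"med",np.median(q,0).round(1),"lo",np.percentile(q,2,0).round(1),"hi",np.percentile(q,98,0).round(1))
for n,Z,B in(("top",z,(240,150,480,320)),("scene",s,(285,170,460,320))):
    for nm,lo,hi,zr in(("green",(45,120,50),(80,255,255),(-10,25)),("blue",(100,120,50),(125,255,255),(0,30)),("yellow",(22,150,120),(32,255,255),(60,120)),("yellowlid",(22,150,120),(32,255,255),(-5,40)),
      ("red",(0,150,80),(8,255,255),(60,130)),("blk_hi",(0,0,0),(180,255,70),(140,170)),("blk_knob",(0,0,0),(180,255,70),(100,135)),):
        rep(n,Z["p"],Z["d"],nm,B,lo,hi,zr)
E
```

```text
top green 2320 mean [402.5 193.6   3.9] med [397.  195.7   3.8] lo [354.4 132.2  -0.8] hi [466.1 246.8   8.3]
top blue 1864 mean [560.9 249.4  10.9] med [544.  254.7  10.2] lo [509.5  29.1   5.5] hi [622.1 379.2  27. ]
top yellow 360 mean [562.1 289.6  92.2] med [562.  289.5  92.1] lo [544.2 274.1  88.3] hi [581.6 304.5  96.2]
top yellowlid 1491 mean [414.  389.9  13.4] med [415.  388.7  13.7] lo [373.2 349.8   1.3] hi [454.2 431.2  18.6]
top red 140 mean [579.1 118.   99.9] med [577.2 118.  100.5] lo [563.5 110.2  91.1] hi [595.7 125.  105. ]
top blk_hi 78 mean [610.  196.6 154.5] med [609.6 196.7 155.7] lo [603.4 189.7 142. ] hi [617.9 203.7 159.3]
top blk_knob 351 mean [570.9 160.2 110.3] med [566.8  61.  107.1] lo [548.3   2.5 100.3] hi [642.5 336.1 122.2]
scene green 114 mean [439.9 213.3   5. ] med [439.  214.5   4.9] lo [419.2 180.3   1.6] hi [461.  249.6   8.2]
scene blue 596 mean [570.9 143.2  13.1] med [530.4 216.4  11.1] lo [ 504.1 -190.9    5.3] hi [742.2 376.3  28.8]
scene yellow 5 mean [541.9 303.3  91.8] med [538.8 303.4  91.9] lo [538.2 300.   90. ] hi [550.3 305.4  92.9]
scene yellowlid 3 mean [384.5 384.   13.2] med [371.  383.2  13.1] lo [368.3 355.8  12.8] hi [412.5 412.9  13.8]
scene red 23 mean [571.6 121.5  99.2] med [569.9 122.2  99.6] lo [561.8 115.1  89.3] hi [587.8 125.7 103.4]
scene blk_hi 45 mean [603.9 198.7 148.6] med [603.6 198.8 147.8] lo [598.7 190.6 140.2] hi [608.9 205.9 157.9]
scene blk_knob 290 mean [634.  179.7 111.1] med [611.5 115.2 108.1] lo [542.7  44.7 100.5] hi [720.1 339.8 133. ]
```

View pics/crop_top.png

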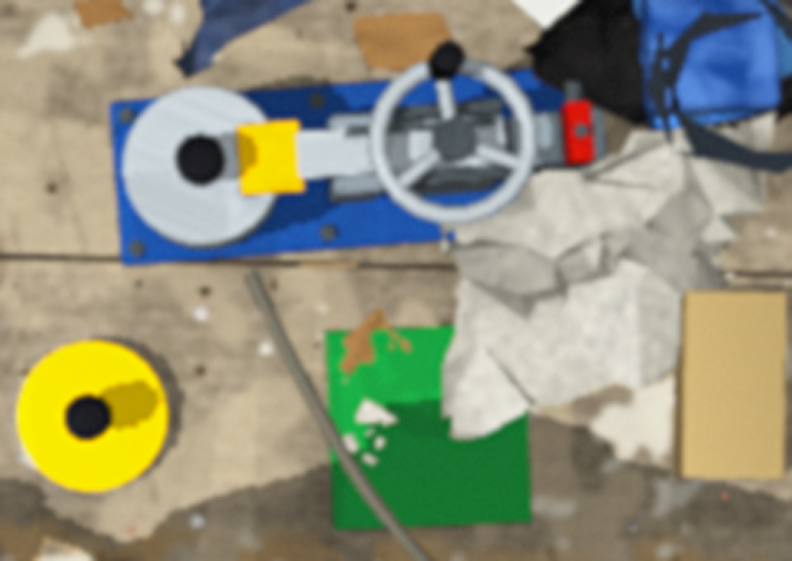

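View pics/crop_sc.png

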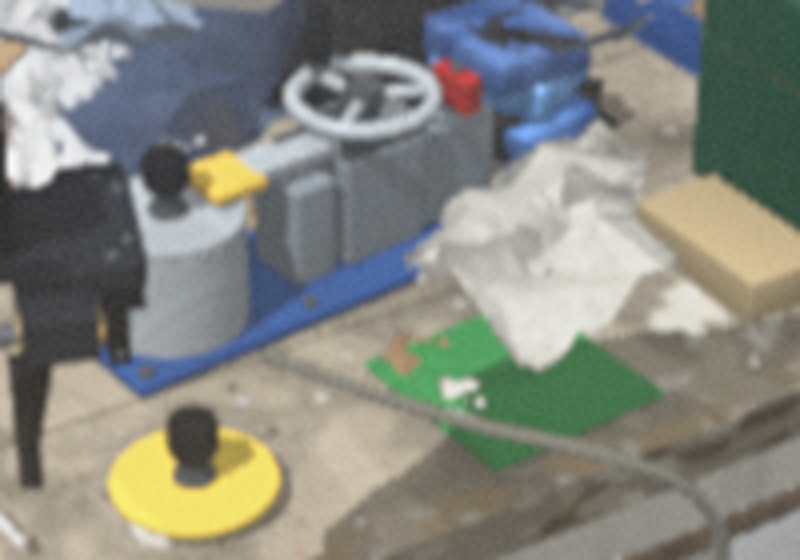

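The crops confirm the choice: the steel lid (black knob at crop (200,160)) sits on the pot under the yellow tongue, and the yellow lid lies on the bench. Next I'll measure the geometry: wheel, crank, knob, tail/stop gap, and the paper and cable near the mat.

```bash
python3 - <<'E'
from h import *
from scipy.optimize import least_squares
def circ(q):
    r=least_squares(lambda a:np.hypot(q[:,0]-a[0],q[:,1]-a[1])-a[2],[*q.mean(0)[:2],30],loss="soft_l1"); return r.x.round(1)
for n,kb,wb in(("top",(285,180,320,215),(345,165,410,222)),("scene",(293,212,312,236),(328,190,373,218))):
    z=np.load(f"pics/{n}0.npz");p,d=z["p"],z["d"];W=cloud(n,d);h=cv2.cvtColor(p,cv2.COLOR_BGR2HSV)
    sub=lambda A,b:A[b[1]:b[3],b[0]:b[2]].reshape(-1,3)
    w,hh=sub(W,wb),sub(h,wb)
    m=(w[:,2]>103)&(w[:,2]<120)&(hh[:,2]>90)
    c0=w[m]; c=circ(c0); r=np.hypot(*(c0[:,:2]-c[:2]).T); c0=c0[(r>34)]; print(n,"wheel",circ(c0),len(c0),np.median(c0[:,2]))
    k,hh=sub(W,kb),sub(h,kb); m=(hh[:,2]<75)&(k[:,2]>95)&(k[:,2]<135); print(n,"knob",k[m].mean(0).round(1),m.sum(),np.percentile(k[m],[3,97],axis=0).round(1).tolist())
    t=k if 0 else sub(W,kb)
z=np.load("pics/top0.npz");p,d=z["p"],z["d"];W=cloud("top",d)
h=cv2.cvtColor(p,cv2.COLOR_BGR2HSV)
# lid flange
v,u=np.mgrid[:480,:640]; m=(u>265)&(u<320)&(v>170)&(v<230)&(abs(W[...,2]-81)<5)&(h[...,1]<60); q=W[m];print("flange",circ(q),np.percentile(q,[1,99],axis=0).round(1).tolist(),np.median(q[:,2]))
for nm,mm in(("blue",(cv2.inRange(h,(100,120,50),(125,255,255))>0)&(abs(W[...,2]-10)<5)&(u<430)&(u>265)&(v>170)&(v<235)),("green",(cv2.inRange(h,(45,100,40),(85,255,255))>0)&(u<405)&(u>335)&(v>240)&(v<315))):
    q=W[mm][:,:2].astype(np.float32); print(nm,cv2.minAreaRect(q),cv2.boxPoints(cv2.minAreaRect(q)).round(0).tolist())
print("z map around mat rows 240-315 step5, cols 320-430 step 6")
for r in range(225,320,6): print(r,W[r,320:430:6,2].round(0).astype(int).tolist())
st=(cv2.inRange(h,(0,130,70),(8,255,255))>0)&(u>405)&(u<425)&(v>175)&(v<205)
print("stop",np.percentile(W[st],[1,50,99],axis=0).round(1).tolist())
# profile along keeper row between wheel and stop
for r in(188,190,192): print(r,[(c,*W[r,c].round(0).astype(int)) for c in range(396,424,2)])
print([(c,*W[196,c].round(0).astype(int)) for c in range(306,336,2)])
E
```

```text
top wheel [572.2 188.6  41.6] 741 111.04243195540138
top knob [557.6 326.2 118.4] 153 [[546.7, 316.2, 114.9], [568.3, 336.2, 122.3]]
scene wheel [568.9 190.5  41.8] 362 110.96006331700687
scene knob [549.  331.7 112.3] 106 [[541.9, 321.7, 97.7], [560.3, 340.0, 121.4]]
flange [558.8 328.8  32.3] [[516.1, 294.3, 76.5], [600.6, 368.9, 85.5]] 81.05578077500164
blue ((566.65771484375, 244.85415649414062), (98.63703918457031, 271.9574279785156), 6.228373050689697) [[503.0, 375.0], [532.0, 104.0], [630.0, 115.0], [601.0, 385.0]]
green ((409.96783447265625, 207.04666137695312), (120.97427368164062, 155.04171752929688), 4.764368534088135) [[343.0, 279.0], [356.0, 125.0], [477.0, 135.0], [464.0, 289.0]]
z map around mat rows 240-315 step5, cols 320-430 step 6
225 [11, 9, 7, 7, 4, 1, 0, 0, -1, 17, 7, 7, 15, 17, 19, 22, 33, 33, 39]
231 [-1, 1, -1, 1, 1, -2, -5, 0, -215, -207, 13, 17, 22, 19, 29, 27, 31, 24, 20]
237 [-3, 1, -2, 1, 1, 3, 0, -1, 2, 0, 18, 20, 31, 38, 38, 24, 11, 16, 26]
243 [7, 1, -2, -2, 0, 0, -4, 1, 3, 0, 18, 20, 13, 22, 16, 11, 10, 19, 23]
249 [3, -1, 1, 2, -2, 3, 4, 6, 4, 2, 16
[... 3101 characters left out ...]
4(565), np.int64(314), np.int64(82)), (310, np.int64(566), np.int64(310), np.int64(79)), (312, np.int64(564), np.int64(306), np.int64(93)), (314, np.int64(564), np.int64(302), np.int64(93)), (316, np.int64(565), np.int64(299), np.int64(91)), (318, np.int64(565), np.int64(295), np.int64(90)), (320, np.int64(564), np.int64(291), np.int64(97)), (322, np.int64(565), np.int64(288), np.int64(92)), (324, np.int64(565), np.int64(284), np.int64(93)), (326, np.int64(565), np.int64(280), np.int64(92)), (328, np.int64(565), np.int64(277), np.int64(93)), (330, np.int64(565), np.int64(273), np.int64(92)), (332, np.int64(565), np.int64(269), np.int64(92)), (334, np.int64(565), np.int64(265), np.int64(92))]
```

```bash
python3 - <<'E'
from h import *
z=np.load("pics/top0.npz");W=cloud("top",z["d"]);Q=W.reshape(-1,3);Q=Q[(z["d"].ravel()>0)]
print("max z in 25mm cells; rows x, cols y")
ys=np.arange(400,40,-25);print("      ",ys)
for x in range(750,480,-25):
    print(x,[int(np.percentile(c,95)) if len(c:=Q[(abs(Q[:,0]-x)<12.5)&(abs(Q[:,1]-y)<12.5)][:,2]) else None for y in ys])
# mat edges & ortho
d=z["d"];p=z["p"]
X,Y=np.meshgrid(np.arange(490,320,-0.5),np.arange(280,90,-0.5),indexing="ij")
f,cx,cy,R,t=cal("top");P=np.stack([X,Y,0*X+4],-1)@R.T+t
u=(f*P[...,0]/P[...,2]+cx).astype(np.float32);v=(f*P[...,1]/P[...,2]+cy).astype(np.float32)
o=cv2.remap(p,u,v,cv2.INTER_CUBIC); 
g=cv2.inRange(cv2.cvtColor(o,cv2.COLOR_BGR2HSV),(45,100,40),(85,255,255));n,l,s,_=cv2.connectedComponentsWithStats(g);k=1+s[1:,4].argmax()
ii=np.argwhere(l==k);q=np.stack([490-.5*ii[:,0],280-.5*ii[:,1]],1).astype(np.float32);r=cv2.minAreaRect(q);print(r,s[k])
c=np.array(r[0]);print(c)
o2=cv2.resize(o,None,fx=1.8,fy=1.6)if 0 else o.copy()
for (ox,oy) in((0,0),(10,10)):pass
cv2.polylines(o2,[np.round(np.stack([(280-cv2.boxPoints(r)[:,1])*2,(490-cv2.boxPoints(r)[:,0])*2],1)).astype(int)],True,(0,0,255),1)
cv2.imwrite("pics/mat.png",cv2.resize(o2,None,fx=1.75,fy=1.75))
E
```

```text
max z in 25mm cells; rows x, cols y
       [400 375 350 325 300 275 250 225 200 175 150 125 100  75  50]
750 [379, 336, 336, 381, 336, 336, 336, 484, 485, 485, 486, 485, 485, 485, 509]
725 [335, 335, 335, 335, 335, 335, 335, 335, 335, 335, 337, 335, 335, 335, 335]
700 [103, 106, 61, 129, 137, 133, 125, 159, 167, 169, 175, 189, 189, 176, 158]
675 [17, 28, 28, 48, 141, 133, 136, 123, 169, 171, 177, 184, 175, 95, 99]
650 [12, 11, 2, 21, 14, 15, 4, 7, 8, 165, 169, 172, 56, 88, 90]
625 [3, 4, 16, 12, 3, 5, 10, 10, 157, 113, 163, 39, 25, 99, 97]
600 [3, 14, 84, 84, 82, 14, 72, 113, 156, 112, 114, 102, 87, 106, 88]
575 [3, 82, 84, 119, 94, 94, 95, 113, 118, 118, 114, 104, 101, 101, 109]
550 [3, 84, 116, 120, 94, 94, 94, 114, 112, 111, 113, 28, 26, 28, 31]
525 [3, 14, 83, 83, 83, 13, 13, 15, 113, 113, 28, 27, 36, 41, 32]
500 [2, 11, 11, 11, 10, 4, 3, 3, 3, 22, 34, 36, 32, 31, 29]
((411.8359069824219, 189.89474487304688), (120.79924011230469, 119.86192321777344), 4.134671211242676) [   55    34   252   245 35190]
[411.83590698 189.89474487]
```

View pics/mat.png

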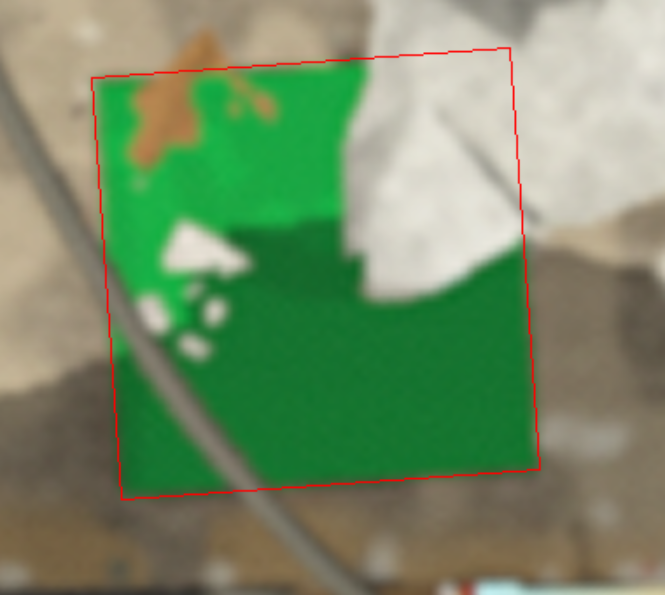

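The mat's centre is (412,190). Paper covers its +x/-y corner and a cable crosses the opposite one, so I'll aim for about (429,207). Before cranking I'll check the tall clutter beside the wheel.

```bash
python3 - <<'E'
from h import *
z=np.load("pics/top0.npz");W=cloud("top",z["d"]);Q=W.reshape(-1,3);Q=Q[(z["d"].ravel()>0)]
ys=np.arange(230,100,-8);print("    ",ys)
for x in range(664,580,-8):
    print(x,[int(np.median(c)) if len(c:=Q[(abs(Q[:,0]-x)<4)&(abs(Q[:,1]-y)<4)][:,2]) else None for y in ys])
s=manip.read_state();print(s["eef_pos"],s["tool_rot"])
E
```

```text
[230 222 214 206 198 190 182 174 166 158 150 142 134 126 118 110 102]
664 [0, 0, 0, 1, 1, 1, 166, 164, 162, 163, 167, 170, 172, 174, 170, 163, 56]
656 [1, 1, 2, 1, 3, 4, 1, 159, 161, 164, 165, 166, 166, 168, 166, 47, 41]
648 [3, 3, 2, 3, 6, 4, 7, 0, 158, 160, 161, 160, 163, 54, 48, 37, 34]
640 [5, 5, 4, 5, 5, 8, None, 0, 0, 6, 157, 160, 41, 44, 45, 22, 23]
632 [3, 6, 8, 6, 6, None, None, None, 0, 2, 158, 159, 26, 25, 23, 23, 21]
624 [0, 0, 4, 5, 153, 152, 10, 8, 11, None, 7, 8, 11, 23, 17, 20, 22]
616 [9, 8, 107, 110, 153, 155, 108, 11, 10, 10, 10, 10, 10, 10, 17, 9, 20]
608 [9, 12, 111, 112, 147, 151, 109, 107, 109, 108, 10, 7, 9, 11, 10, 10, 20]
600 [10, 111, 111, 106, 118, 111, None, 97, 106, 111, 13, 9, 10, 89, 90, None, None]
592 [109, 110, 95, 95, 96, 110, 94, 95, 93, 107, 110, 77, 76, 90, 101, 99, 75]
584 [110, 97, 92, 93, 92, 113, 114, 94, 92, 89, 108, 110, 75, 81, 103, 96, 76]
[225.03916535 609.24336391 209.86305926] [-1.79899540e+02  6.23395300e-03  1.59734622e+02]
```

```bash
python3 -m jog '0 0 0 0.5 -0.6 0.6 1;0 0 0 0.8 -0.9 0.6 1;0 0 0 0.8 -0.9 0 1;0 0 0 0.8 -0.9 0 1;0 0 0 0.8 -0.9 0 1;0 0 0 0.8 -0.9 0 0.7;0 0 0 0.8 -0.9 0 0.7;0 0 0 0.8 -0.9 0 0.7;0 0 0 0.8 -0.9 0 0.7;0 0 0 0.8 -0.9 0 0.7;0 0 0 0.8 -0.9 0 0.7;0 0 0 0 0 0 0.7'
```

```text
time: 1.3
eef_pos: [442.5, 363.3, 242.2]
tool_rot: [-180.0, 0.2, 159.2]
wrist_force: [-0.8, -0.6, 0.6]
gripper_width: 61.3
grip_force: 0.0
```

```bash
python3 -m jog '0 0 0 0 0 0 0.6;0 0 0 0.8 -0.8 0 0.6;0 0 0 0.9 -0.9 0 0.6;0 0 0 0.9 -0.9 0 0.6;0 0 0 0.9 -0.9 0 0.6;0 0 0 0.9 -0.9 0 0.6;0 0 0 0.9 -0.9 0 0.6;0 0 0 0.7 -0.7 0 0.6;0 0 0 0.4 -0.4 0 0.6;0 0 0 0 0 0 0.6;0 0 0 0 0 0 0.6;0 0 0 0 0 0 0.6'
```

```text
time: 2.5
eef_pos: [596.5, 212.0, 241.0]
tool_rot: [179.9, -0.1, 159.9]
wrist_force: [-0.3, 0.2, 0.5]
gripper_width: 52.2
grip_force: 0.0
```

```bash
python3 -m jog '0 0 0 0.27 -0.3 0 0.6;0 0 0 0.27 -0.3 -0.2 0.6;0 0 0 0 0 -0.6 0.6;0 0 0 0 0 -0.6 0.6;0 0 0 0 0 -0.5 0.6;0 0 0 0 0 0 0.6;0 0 0 0 0 0 0.6;0 0 0 0 0 0 0.6'; python3 - <<'E'
from h import *
s=manip.read_state();print(s["eef_pos"],s["qvel"].round(2))
for n in("top","scene"):
    p,d=manip.camera(n);print(n,proj(n,[610,197,156])); np.savez(f"pics/{n}1.npz",p=p,d=d)
    u,v=map(int,proj(n,[600,197,150])); cv2.imwrite(f"pics/{n}1.png",cv2.resize(p[v-60:v+60,u-75:u+75],None,fx=4,fy=4))
E
```

```text
time: 3.3
eef_pos: [611.6, 195.1, 194.0]
tool_rot: [180.0, 0.0, 159.7]
wrist_force: [-0.4, -0.8, -0.3]
gripper_width: 52.4
grip_force: 0.0
[611.55099155 195.08071704 194.00809744] [ 0.04 -0.25  0.14 -0.31 -0.04  0.03  0.04]
top (np.float64(374.7944472084085), np.float64(167.59684313383644))
scene (np.float64(338.6807202118625), np.float64(179.87236581905208))
```

View pics/scene1.png

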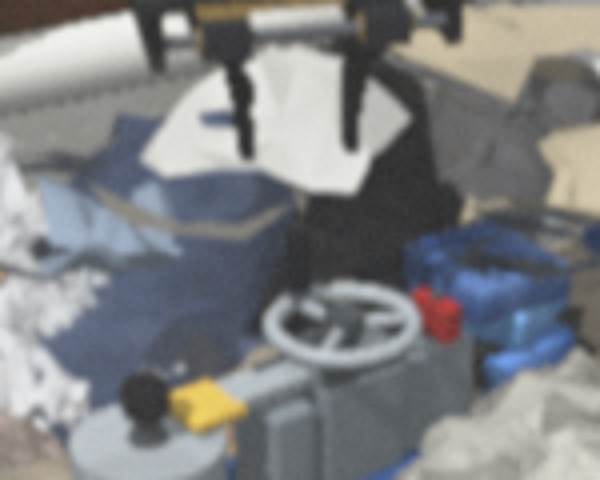

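Fingers at crop (243,150) and (350,145) straddle the black crank at (300,265). I'll descend and grip.

```bash
python3 -m jog '0 0 0 -0.05 0.06 -0.4 0.6;0 0 0 0 0 -0.5 0.6;0 0 0 0 0 -0.5 0.6;0 0 0 0 0 -0.5 0.6;0 0 0 0 0 0 0.4;0 0 0 0 0 0 0.2;0 0 0 0 0 0 0;0 0 0 0 0 0 0;0 0 0 0 0 0 0;0 0 0 0 0 0 0;0 0 0 0 0 0 0' 25
```

```text
time: 4.5
eef_pos: [610.0, 196.3, 146.1]
tool_rot: [180.0, 0.0, 159.7]
wrist_force: [-0.1, 0.2, -1.2]
gripper_width: 5.7
grip_force: 0.0
```

```bash
python3 - <<'E'
from h import *
s=manip.read_state();print(s["eef_pos"],s["gripper_width"],s["grip_force"])
im=[]
for n in("top","scene"):
    p,d=manip.camera(n);np.savez(f"pics/{n}2.npz",p=p,d=d); print(n,proj(n,[610,196,140]))
    u,v=map(int,proj(n,[590,197,140])); im.append(cv2.resize(p[v-60:v+60,u-50:u+50],None,fx=4,fy=4))
cv2.imwrite("pics/both2.png",np.hstack(im))
E
```

```text
[610.0490811  196.27700443 146.06680928] 5.661740521302607 0.0
top (np.float64(374.5116103926448), np.float64(168.98668838139776))
scene (np.float64(339.114125580437), np.float64(185.8363409292621))
```

View pics/both2.png

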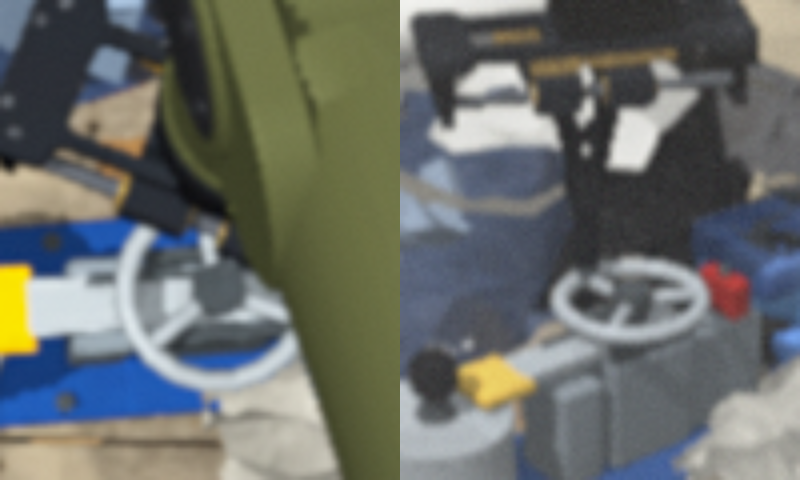

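```bash
python3 -m jog '0 0 0 0 0 0 0;0 0 0 0 0 0 0;0 0 0 0 0 0 0' 25; python3 - <<'E'
from h import *
print(manip.read_state())
for k in(0,1,2):
    z=np.load(f"pics/scene{k}.npz");p,d=z["p"],z["d"];W=cloud("scene",d);v,u=np.mgrid[:480,:640]
    m=(u>325)&(u<355)&(v>170)&(v<200)&(p.max(-1)<60)&(W[...,2]>112)&(W[...,2]<170)&(np.hypot(W[...,0]-608,W[...,1]-196)<25)
    q=W[m];print(k,len(q),q.mean(0),np.percentile(q,[5,95],axis=0).tolist())
E
```

```text
time: 4.9
eef_pos: [609.9, 196.2, 145.9]
tool_rot: [180.0, -0.0, 159.7]
wrist_force: [0.4, -0.7, -0.2]
gripper_width: 0.6
grip_force: 0.0
{'time': 4.9, 'q': array([-32.78891393,  19.53465492,  15.7430118 ,  89.99537707,
        -5.50115028,  71.23123973,  53.59395479]), 'qvel': array([ 0.04615335,  0.04682322,  0.05975073, -0.01404942, -0.01479513,
        0.03763913,  0.01513519]), 'joint_torque': array([-1.59764013e-04, -4.75621498e+01,  3.21474798e+00, -3.00338566e+01,
       -2.63440597e-03,  8.49694479e-02, -9.18643295e-07]), 'eef_pos': array([609.94350095, 196.24352828, 145.85363853]), 'tool_rot': array([ 1.79998280e+02, -1.89750195e-03,  1.59729785e+02]), 'wrist_force': array([ 0.35308194, -0.73885763, -0.23913244]), 'wrist_torque': array([ 0.03099259,  0.0237285 , -0.01879523]), 'grip_force': 0.0, 'gripper_width': 0.5647141189905451}
0 8 [604.26692321 198.17706444 126.68972425] [[600.4936111413559, 191.6152578928569, 124.15127292721571], [608.7394027029956, 203.85730611573632, 132.08828955232585]]
1 85 [604.76106115 199.25654292 137.4714521 ] [[600.4293260601381, 192.09509582076754, 121.82402254557236], [610.1396592421847, 205.5945931863298, 154.68244688928428]]
2 137 [604.30901113 198.6294682  146.28873067] [[598.2441621306625, 191.03429536773496, 122.44745658856363], [610.6971342358746, 206.44378227568993, 167.7227764973326]]
```

```bash
python3 - <<'E'
from h import *
u0,v0=map(int,proj("scene",[600,197,150]));print("crop org",u0-75,v0-60)
for P in([620.7,219.3,169],[602,171,169],[611,195,169]): print([ (a-b)*4 for a,b in zip(proj("scene",P),(u0-75,v0-60))])
p,d=manip.camera("scene");np.savez("pics/scene3.npz",p=p,d=d)
for k in(1,3):
    z=np.load(f"pics/scene{k}.npz");W=cloud("scene",z["d"]);Q=W.reshape(-1,3);c=z["p"].max(-1).ravel()<70
    m=c&(np.hypot(Q[:,0]-610,Q[:,1]-197)<45)&(Q[:,2]>114)&(Q[:,2]<235)
    for a in range(114,235,8):
        q=Q[m&(abs(Q[:,2]-a-4)<4)]
        if len(q):print(k,a,len(q),np.percentile(q[:,:2],[5,50,95],axis=0).round(0).astype(int).tolist())
E
```

```text
crop org 265 123
[np.float64(252.4288373342838), np.float64(209.75327791230438)]
[np.float64(339.41013504166676), np.float64(202.19166792885517)]
[np.float64(296.53871922907456), np.float64(206.1250631140416)]
1 114 10 [[603, 194], [604, 200], [609, 204]]
1 122 21 [[601, 193], [605, 199], [613, 206]]
1 130 19 [[600, 193], [604, 200], [609, 206]]
1 138 20 [[600, 192], [604, 199], [609, 205]]
1 146 22 [[601, 191], [605, 201], [609, 205]]
1 154 20 [[601, 192], [606, 198], [614, 203]]
1 202 2 [[596, 172], [605, 197], [614, 222]]
1 210 13 [[589, 169], [592, 173], [614, 229]]
1 218 22 [[592, 169], [610, 225], [617, 233]]
1 226 21 [[589, 168], [596, 172], [617, 231]]
1 234 2 [[587, 173], [601, 198], [614, 223]]
3 114 10 [[601, 192], [605, 200], [610, 204]]
3 122 21 [[602, 191], [605, 200], [610, 205]]
3 130 20 [[601, 192], [603, 198], [610, 205]]
3 138 21 [[601, 191], [605, 200], [611, 206]]
3 146 20 [[601, 192], [605, 202], [609, 205]]
3 154 18 [[599, 194], [602, 200], [609, 206]]
3 162 33 [[596, 193], [601, 202], [614, 208]]
3 170 25 [[596, 193], [601, 200], [614, 207]]
3 178 27 [[598, 191], [603, 199], [613, 207]]
3 186 24 [[595, 193], [602, 203], [605, 211]]
3 194 33 [[596, 191], [600, 201], [606, 211]]
3 202 36 [[594, 191], [601, 199], [608, 212]]
3 210 31 [[595, 188], [603, 195], [616, 212]]
3 218 18 [[593, 188], [599, 194], [615, 209]]
3 226 6 [[575, 198], [582, 212], [594, 229]]
3 234 3 [[569, 188], [581, 223], [584, 226]]
```

The fingertips are seen at z≈206 when the state implies 169, so the gripper closed above the handle. I'll check the tool extent and the tip height by depth.

```bash
python3 - <<'E'
from h import *
print(manip.tip_extent,[a for a in dir(manip) if not a.startswith("_")])
z=np.load("pics/scene1.npz");p,d=z["p"],z["d"];W=cloud("scene",d)
for uu in (265+243//4,265+61,265+62,265+350//4,265+88,265+86):
    print(uu,[(v,*W[v,uu].round(0).astype(int),int(p[v,uu].max())) for v in range(123+30,123+56,2)])
E
```

```text
25.0 ['Unreachable', 'calibration', 'camera', 'hand_in', 'read_state', 'tip_extent']
325 [(153, np.int64(610), np.int64(232), np.int64(233), 50), (155, np.int64(613), np.int64(230), np.int64(226), 57), (157, np.int64(617), np.int64(229), np.int64(220), 61), (159, np.int64(609), np.int64(233), np.int64(219), 65), (161, np.int64(613), np.int64(231), np.int64(212), 108), (163, np.int64(681), np.int64(193), np.int64(171), 176), (165, np.int64(723), np.int64(170), np.int64(143), 163), (167, np.int64(724), np.int64(170), np.int64(137), 118), (169, np.int64(720), np.int64(172), np.int64(134), 117), (171, np.int64(717), np.int64(174), np.int64(130), 114), (173, np.int64(716), np.int64(174), np.int64(125), 116), (175, np.int64(712), np.int64(177), np.int64(122), 117), (177, np.int64(708), np.int64(179), np.int64(118), 103)]
326 [(153, np.int64(611), np.int64(229), np.int64(232), 52), (155, np.int64(615), np.int64(227), np.int64(225), 48), (157, np.int64(614), np.int64(228), np.int64(221), 50), (159, np.int64(613), np.int64(228), np.int64(216), 45), (161, np.int64(613), np.int64(228), np.int64
[... 2712 characters left out ...]
73), np.int64(225), 64), (155, np.int64(596), np.int64(172), np.int64(219), 67), (157, np.int64(592), np.int64(174), np.int64(216), 68), (159, np.int64(591), np.int64(175), np.int64(212), 106), (161, np.int64(663), np.int64(130), np.int64(168), 194), (163, np.int64(657), np.int64(133), np.int64(165), 226), (165, np.int64(649), np.int64(139), np.int64(165), 230), (167, np.int64(640), np.int64(144), np.int64(164), 231), (169, np.int64(637), np.int64(146), np.int64(160), 229), (171, np.int64(710), np.int64(101), np.int64(114), 151), (173, np.int64(716), np.int64(97), np.int64(105), 57), (175, np.int64(712), np.int64(99), np.int64(101), 56), (177, np.int64(709), np.int64(101), np.int64(97), 57)]
```

```bash
python3 - <<'E'
from h import *
z=np.load("pics/scene0.npz");p,d=z["p"],z["d"];W=cloud("scene",d)
for b in((190,270,215,320),(255,270,285,325)):
    w=W[b[1]:b[3],b[0]:b[2]].reshape(-1,3);c=p[b[1]:b[3],b[0]:b[2]].max(-1).ravel()<60
    m=c&(w[:,2]>60);q=w[m];print(np.percentile(q,[2,50,98],axis=0).round(0).tolist())
print(proj("scene",[225+9,610+24,185]))
z=np.load("pics/scene3.npz");p,d=z["p"],z["d"];W=cloud("scene",d)
u=338
print([(v,*W[v,u].round(0).astype(int),int(p[v,u].max())) for v in range(160,196)])
E
```

```text
[[229.0, 654.0, 237.0], [233.0, 660.0, 266.0], [240.0, 666.0, 282.0]]
[[174.0, 560.0, 239.0], [197.0, 565.0, 268.0], [202.0, 576.0, 297.0]]
(np.float64(221.05166294621316), np.float64(321.9167046927668))
[(160, np.int64(609), np.int64(199), np.int64(208), 86), (161, np.int64(604), np.int64(202), np.int64(208), 56), (162, np.int64(601), np.int64(204), np.int64(207), 49), (163, np.int64(601), np.int64(204), np.int64(205), 49), (164, np.int64(602), np.int64(203), np.int64(202), 49), (165, np.int64(608), np.int64(200), np.int64(196), 51), (166, np.int64(603), np.int64(203), np.int64(196), 54), (167, np.int64(602), np.int64(203), np.int64(194), 52), (168, np.int64(602), np.int64(203), np.int64(192), 52), (169, np.int64(602), np.int64(203), np.int64(189), 51), (170, np.int64(601), np.int64(204), np.int64(187), 48), (171, np.int64(603), np.int64(202), np.int64(183), 52), (172, np.int64(606), np.int64(201), np.int64(179), 54), (173, np.int64(601), np.int64(204), np.int64(179), 53), (174, np.int64(599), np.int64(205), np.int64(178), 54), (175, np.int64(604), np.int64(202), np.int64(173), 58),
[... 420 characters left out ...]
64(202), np.int64(151), 51), (184, np.int64(605), np.int64(202), np.int64(149), 55), (185, np.int64(602), np.int64(204), np.int64(148), 56), (186, np.int64(606), np.int64(201), np.int64(143), 48), (187, np.int64(606), np.int64(202), np.int64(140), 53), (188, np.int64(602), np.int64(204), np.int64(140), 51), (189, np.int64(603), np.int64(203), np.int64(136), 52), (190, np.int64(601), np.int64(205), np.int64(135), 57), (191, np.int64(604), np.int64(203), np.int64(131), 47), (192, np.int64(606), np.int64(202), np.int64(127), 55), (193, np.int64(606), np.int64(202), np.int64(124), 53), (194, np.int64(608), np.int64(201), np.int64(121), 53), (195, np.int64(606), np.int64(202), np.int64(119), 62)]
```

```bash
python3 -m jog '0 0 0 0 0 0.3 0.5;0 0 0 0 0 0 0.5;0 0 0 0 0 0 0.5;0 0 0 0 0 0 0.5;0 0 0 0 0 0 0.5;0 0 0 0 0 0 0.5;0 0 0 0 0 -0.3 0.5;0 0 0 0 0 -0.3 0.5;0 0 0 0 0 -0.3 0.5;0 0 0 0 0 -0.3 0.5;0 0 0 0 0 0 0.5'; python3 -m jog '0 0 0 0 0 -0.2 0.5;0 0 0 0 0 -0.2 0.5;0 0 0 0 0 -0.1 0.5;0 0 0 0 0 0 0.5;0 0 0 0 0 0 0.5'
```

```text
time: 6.05
eef_pos: [608.9, 195.9, 121.5]
tool_rot: [-179.9, -0.1, 159.7]
wrist_force: [-0.5, 0.0, -0.0]
gripper_width: 44.1
grip_force: 0.0
time: 6.55
eef_pos: [610.0, 196.3, 111.0]
tool_rot: [180.0, 0.0, 159.7]
wrist_force: [0.0, 0.4, 0.0]
gripper_width: 43.7
grip_force: 0.0
```

```bash
python3 - <<'E'
from h import *
p,d=manip.camera("scene");np.savez("pics/scene4.npz",p=p,d=d);W=cloud("scene",d)
print(manip.read_state()["gripper_width"])
u,v=map(int,proj("scene",[605,197,140]));cv2.imwrite("pics/sc4.png",cv2.resize(p[v-45:v+45,u-60:u+60],None,fx=5,fy=5,interpolation=cv2.INTER_CUBIC))
Q=W.reshape(-1,3);c=p.max(-1).ravel()<75
dy=(Q[:,:2]-[605,200])@[0.347,0.938]
for s in(-1,1):
    m=c&(np.hypot(Q[:,0]-605,Q[:,1]-200)<45)&(Q[:,2]>113)&(Q[:,2]<200)&(s*dy>14)
    print(s,[(a,int((m&(abs(Q[:,2]-a)<2)).sum())) for a in range(114,200,4)])
E
```

```text
43.81398451358401
-1 [(114, 0), (118, 0), (122, 0), (126, 5), (130, 8), (134, 11), (138, 5), (142, 7), (146, 9), (150, 12), (154, 5), (158, 10), (162, 12), (166, 10), (170, 11), (174, 14), (178, 8), (182, 6), (186, 7), (190, 2), (194, 2), (198, 1)]
1 [(114, 0), (118, 0), (122, 0), (126, 5), (130, 7), (134, 9), (138, 6), (142, 8), (146, 6), (150, 5), (154, 10), (158, 7), (162, 7), (166, 10), (170, 6), (174, 13), (178, 8), (182, 9), (186, 2), (190, 0), (194, 0), (198, 5)]
```

View pics/sc4.png

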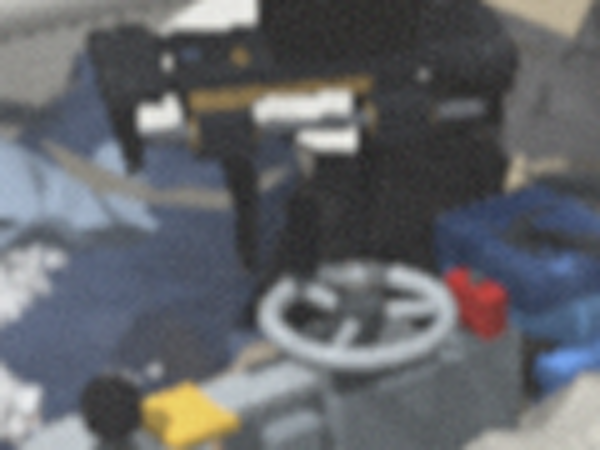

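The open fingers straddle the crank, left finger at crop (245,200) and crank at (305,225). Tips are at z≈125, so true tip height is the reading +14. Closing now.

```bash
python3 -m jog '0 0 0 0 0 0 0;0 0 0 0 0 0 0;0 0 0 0 0 0 0;0 0 0 0 0 0 0;0 0 0 0 0 0 0;0 0 0 0 0 0 0' 25
```

```text
time: 7.2
eef_pos: [610.1, 196.4, 110.9]
tool_rot: [180.0, 0.0, 159.7]
wrist_force: [0.5, 1.0, 0.2]
gripper_width: 17.3
grip_force: 25.0
```

```bash
python3 - <<'E'
import numpy as np
a=np.radians(np.arange(11,372,10));x=np.round(1.6*np.cos(a),2);y=np.round(1.6*np.sin(a),2)
for k in range(3): print('; '.join(f"0 0 0 {x[i+1]-x[i]:.2f} {y[i+1]-y[i]:.2f} 0 0" for i in range(12*k,12*k+12)))
E
```

```text
0 0 0 -0.08 0.26 0 0; 0 0 0 -0.12 0.25 0 0; 0 0 0 -0.16 0.23 0 0; 0 0 0 -0.20 0.19 0 0; 0 0 0 -0.23 0.16 0 0; 0 0 0 -0.26 0.11 0 0; 0 0 0 -0.27 0.07 0 0; 0 0 0 -0.28 0.02 0 0; 0 0 0 -0.28 -0.03 0 0; 0 0 0 -0.26 -0.08 0 0; 0 0 0 -0.25 -0.12 0 0; 0 0 0 -0.23 -0.16 0 0
0 0 0 -0.19 -0.20 0 0; 0 0 0 -0.16 -0.23 0 0; 0 0 0 -0.11 -0.26 0 0; 0 0 0 -0.07 -0.27 0 0; 0 0 0 -0.02 -0.28 0 0; 0 0 0 0.03 -0.28 0 0; 0 0 0 0.08 -0.26 0 0; 0 0 0 0.12 -0.25 0 0; 0 0 0 0.16 -0.23 0 0; 0 0 0 0.20 -0.19 0 0; 0 0 0 0.23 -0.16 0 0; 0 0 0 0.26 -0.11 0 0
0 0 0 0.27 -0.07 0 0; 0 0 0 0.28 -0.02 0 0; 0 0 0 0.28 0.03 0 0; 0 0 0 0.26 0.08 0 0; 0 0 0 0.25 0.12 0 0; 0 0 0 0.23 0.16 0 0; 0 0 0 0.19 0.20 0 0; 0 0 0 0.16 0.23 0 0; 0 0 0 0.11 0.26 0 0; 0 0 0 0.07 0.27 0 0; 0 0 0 0.02 0.28 0 0; 0 0 0 -0.03 0.28 0 0
```

```bash
python3 -m jog '0 0 0 -0.08 0.26 0 0; 0 0 0 -0.12 0.25 0 0; 0 0 0 -0.16 0.23 0 0; 0 0 0 -0.20 0.19 0 0; 0 0 0 -0.23 0.16 0 0; 0 0 0 -0.26 0.11 0 0; 0 0 0 0 0 0 0;0 0 0 0 0 0 0'
python3 -m jog '0 0 0 -0.27 0.07 0 0; 0 0 0 -0.28 0.02 0 0; 0 0 0 -0.28 -0.03 0 0; 0 0 0 -0.26 -0.08 0 0; 0 0 0 -0.25 -0.12 0 0; 0 0 0 -0.23 -0.16 0 0;0 0 0 0 0 0 0;0 0 0 0 0 0 0'
```

```text
time: 8.0
eef_pos: [582.5, 227.2, 110.9]
tool_rot: [180.0, -0.1, 159.8]
wrist_force: [-1.1, 0.5, 0.7]
gripper_width: 17.3
grip_force: 25.0
time: 8.8
eef_pos: [543.5, 218.2, 110.9]
tool_rot: [-179.9, -0.1, 159.7]
wrist_force: [-2.0, -0.3, 3.5]
gripper_width: 17.0
grip_force: 25.0
```

```bash
python3 -m jog '0 0 0 -0.19 -0.20 0 0; 0 0 0 -0.16 -0.23 0 0; 0 0 0 -0.11 -0.26 0 0; 0 0 0 -0.07 -0.27 0 0; 0 0 0 -0.02 -0.28 0 0; 0 0 0 0.03 -0.28 0 0; 0 0 0 0.08 -0.26 0 0;0 0 0 0 0 0 0;0 0 0 0 0 0 0'; python3 - <<'E'
from h import *
p,d=manip.camera("top");np.savez("pics/top5.npz",p=p,d=d);W=cloud("top",d);h=cv2.cvtColor(p,cv2.COLOR_BGR2HSV)
for n,k in(("top",0),("top",5)):
    z=np.load(f"pics/{n}{k}.npz");W=cloud(n,z["d"]);h=cv2.cvtColor(z["p"],cv2.COLOR_BGR2HSV)
    m=(cv2.inRange(h,(22,150,120),(32,255,255))>0)&(W[...,2]>75)&(W[...,2]<110);m[:, :290]=0;m[:, 360:]=0
    m[:150]=0;m[240:]=0
    print(k,m.sum(),np.percentile(W[m],[2,50,98],axis=0).round(1).tolist())
E
```

```text
time: 9.7
eef_pos: [534.1, 172.9, 110.9]
tool_rot: [-179.9, 0.1, 159.7]
wrist_force: [1.8, -0.7, 0.7]
gripper_width: 17.2
grip_force: 25.0
0 360 [[544.2, 274.1, 88.3], [562.0, 289.5, 92.1], [581.6, 304.5, 96.2]]
5 290 [[544.8, 262.0, 88.7], [567.1, 276.9, 92.1], [583.8, 289.7, 96.2]]
```

```bash
python3 -m jog '0 0 0 0.12 -0.25 0 0; 0 0 0 0.16 -0.23 0 0; 0 0 0 0.20 -0.19 0 0; 0 0 0 0.23 -0.16 0 0; 0 0 0 0.26 -0.11 0 0;0 0 0 0 0 0 0;0 0 0 0 0 0 0'; python3 -m jog '0 0 0 0.27 -0.07 0 0; 0 0 0 0.28 -0.02 0 0; 0 0 0 0.28 0.03 0 0; 0 0 0 0.26 0.08 0 0;0 0 0 0 0 0 0;0 0 0 0 0 0 0'; python3 -c "
from h import *
p,d=manip.camera('top');np.savez('pics/top6.npz',p=p,d=d);W=cloud('top',d);h=cv2.cvtColor(p,cv2.COLOR_BGR2HSV)
m=(cv2.inRange(h,(22,150,120),(32,255,255))>0)&(W[...,2]>75)&(W[...,2]<110);m[:, :290]=0;m[:, 360:]=0
m[:150]=0;m[240:]=0
print(m.sum(),np.percentile(W[m],[2,50,98],axis=0).round(1).tolist())
"
```

```text
time: 10.45
eef_pos: [558.6, 150.8, 110.9]
tool_rot: [180.0, 0.1, 159.7]
wrist_force: [2.4, 4.5, -1.2]
gripper_width: 17.2
grip_force: 25.0
time: 11.05
eef_pos: [585.6, 151.7, 110.9]
tool_rot: [180.0, 0.1, 159.7]
wrist_force: [-0.5, 4.4, 1.9]
gripper_width: 17.4
grip_force: 25.0
378 [[545.7, 250.4, 88.2], [564.7, 267.0, 91.9], [583.9, 282.3, 95.9]]
```

```bash
python3 -m jog '0 0 0 0.12 0.08 0 0; 0 0 0 0.12 0.06 0 0;0 0 0 0.12 0.08 0 0; 0 0 0 0.11 0.08 0 0;0 0 0 0 0 0 0;0 0 0 0 0 0 0'; python3 -m jog '0 0 0 0.10 0.10 0 0; 0 0 0 0.09 0.10 0 0;0 0 0 0 0 0 0;0 0 0 0 0 0 0'
```

```text
time: 11.7
eef_pos: [597.3, 158.8, 110.9]
tool_rot: [180.0, 0.1, 159.7]
wrist_force: [-0.8, 3.2, 2.0]
gripper_width: 17.2
grip_force: 25.0
time: 12.1
eef_pos: [602.0, 163.7, 110.9]
tool_rot: [180.0, 0.1, 159.7]
wrist_force: [-1.7, 1.1, 3.0]
gripper_width: 17.5
grip_force: 25.0
```

```bash
python3 -m jog '0 0 0 0.08 0.11 0 0; 0 0 0 0.08 0.12 0 0;0 0 0 0 0 0 0;0 0 0 0 0 0 0'; python3 -m jog '0 0 0 0.06 0.13 0 0;0 0 0 0 0 0 0;0 0 0 0 0 0 0'
```

```text
time: 12.5
eef_pos: [606.0, 169.9, 110.9]
tool_rot: [180.0, 0.1, 159.7]
wrist_force: [-1.6, 1.2, 3.2]
gripper_width: 17.4
grip_force: 25.0
time: 12.8
eef_pos: [607.4, 172.8, 110.9]
tool_rot: [180.0, 0.0, 159.7]
wrist_force: [-0.4, -0.2, 2.5]
gripper_width: 17.3
grip_force: 25.0
```

```bash
for i in 1; do python3 -m jog '0 0 0 0.05 0.13 0 0;0 0 0 0 0 0 0;0 0 0 0 0 0 0'; python3 -m jog '0 0 0 0.04 0.13 0 0;0 0 0 0 0 0 0;0 0 0 0 0 0 0'; done
```

```text
time: 13.1
eef_pos: [608.7, 176.1, 110.9]
tool_rot: [180.0, 0.1, 159.7]
wrist_force: [1.5, -0.8, 1.8]
gripper_width: 17.3
grip_force: 25.0
time: 13.4
eef_pos: [609.7, 179.5, 110.9]
tool_rot: [180.0, 0.1, 159.7]
wrist_force: [1.5, 0.1, 0.9]
gripper_width: 17.5
grip_force: 25.0
```

```bash
python3 -m jog '0 0 0 0.03 0.14 0 0;0 0 0 0 0 0 0;0 0 0 0 0 0 0'; python3 -m jog '0 0 0 0.02 0.14 0 0;0 0 0 0 0 0 0;0 0 0 0 0 0 0'
```

```text
time: 13.7
eef_pos: [610.4, 183.2, 110.9]
tool_rot: [180.0, 0.0, 159.7]
wrist_force: [1.6, -0.9, 1.1]
gripper_width: 17.4
grip_force: 25.0
time: 14.0
eef_pos: [610.7, 186.8, 110.9]
tool_rot: [179.9, 0.0, 159.8]
wrist_force: [2.8, -0.3, 0.7]
gripper_width: 17.3
grip_force: 25.0
```

```bash
python3 -m jog '0 0 0 0.01 0.14 0 0;0 0 0 0 0 0 0;0 0 0 0 0 0 0'; python3 -m jog '0 0 0 -0.01 0.14 0 0;0 0 0 0 0 0 0;0 0 0 0 0 0 0'; python3 -c "
from h import *
for n in('top','scene'):
    p,d=manip.camera(n);np.savez(f'pics/{n}7.npz',p=p,d=d)
p,d=np.load('pics/top7.npz').values();W=cloud('top',d);h=cv2.cvtColor(p,cv2.COLOR_BGR2HSV)
m=(cv2.inRange(h,(22,150,120),(32,255,255))>0)&(W[...,2]>75)&(W[...,2]<110);m[:, :290]=0;m[:, 360:]=0
m[:150]=0;m[240:]=0
print(m.sum(),np.percentile(W[m],[2,50,98],axis=0).round(1).tolist())
for n,lo in(('scene',0),('scene',7),):
    z=np.load(f'pics/{n}{lo}.npz');W=cloud(n,z['d']);h=cv2.cvtColor(z['p'],cv2.COLOR_BGR2HSV)
    m=(cv2.inRange(h,(0,130,70),(8,255,255))>0)&(W[...,2]>85)&(abs(W[...,0]-577)<30)&(abs(W[...,1]-115)<25);print(n,lo,m.sum(),np.percentile(W[m],[2,50,98],axis=0).round(1).tolist())
"
```

```text
time: 14.3
eef_pos: [610.8, 190.4, 110.9]
tool_rot: [180.0, 0.0, 159.8]
wrist_force: [1.8, 0.3, 2.0]
gripper_width: 17.3
grip_force: 25.0
time: 14.6
eef_pos: [610.5, 193.9, 110.9]
tool_rot: [180.0, -0.0, 159.8]
wrist_force: [2.9, -0.1, 2.3]
gripper_width: 17.1
grip_force: 25.0
381 [[546.8, 243.7, 87.9], [565.3, 260.2, 91.9], [584.3, 276.6, 96.1]]
scene 0 59 [[559.4, 115.2, 85.7], [568.8, 122.2, 96.7], [588.1, 125.8, 103.6]]
scene 7 65 [[559.2, 113.8, 86.4], [568.4, 121.3, 97.0], [590.1, 125.5, 104.6]]
```

```bash
python3 -m jog '0 0 0 -0.01 0.12 0 0;0 0 0 0 0 0 0;0 0 0 0 0 0 0'; python3 -m jog '0 0 0 -0.02 0.12 0 0;0 0 0 0 0 0 0;0 0 0 0 0 0 0'
```

```text
time: 15.0
eef_pos: [610.0, 196.6, 110.9]
tool_rot: [180.0, -0.0, 159.7]
wrist_force: [1.3, -0.3, 2.2]
gripper_width: 17.3
grip_force: 25.0
time: 15.3
eef_pos: [609.3, 199.7, 110.9]
tool_rot: [180.0, -0.0, 159.8]
wrist_force: [1.2, 0.2, 3.5]
gripper_width: 17.1
grip_force: 25.0
```

```bash
python3 -m jog '0 0 0 -0.03 0.12 0 0;0 0 0 0 0 0 0;0 0 0 0 0 0 0'
```

```text
time: 15.6
eef_pos: [608.4, 202.6, 110.9]
tool_rot: [180.0, -0.1, 159.8]
wrist_force: [-0.7, -0.7, 4.1]
gripper_width: 17.3
grip_force: 25.0
```

```bash
python3 -m jog '0 0 0 -0.04 0.11 0 0;0 0 0 0 0 0 0;0 0 0 0 0 0 0'
```

```text
time: 15.9
eef_pos: [607.4, 205.2, 110.9]
tool_rot: [-180.0, -0.1, 159.7]
wrist_force: [-1.8, -1.5, 4.6]
gripper_width: 17.3
grip_force: 25.0
```

```bash
python3 -m jog '0 0 0 -0.05 0.11 0 0;0 0 0 0 0 0 0;0 0 0 0 0 0 0'
```

```text
time: 16.2
eef_pos: [606.1, 208.0, 110.9]
tool_rot: [-180.0, -0.1, 159.7]
wrist_force: [-2.6, -2.0, 5.4]
gripper_width: 17.2
grip_force: 25.0
```

```bash
python3 -m jog '0 0 0 -0.09 0.09 0 0;0 0 0 0 0 0 0;0 0 0 0 0 0 0'; python3 -c "
from h import *
p,d=manip.camera('top');np.savez('pics/top8.npz',p=p,d=d);W=cloud('top',d);h=cv2.cvtColor(p,cv2.COLOR_BGR2HSV)
m=(cv2.inRange(h,(22,150,120),(32,255,255))>0)&(W[...,2]>75)&(W[...,2]<110);m[:, :290]=0;m[:, 360:]=0
m[:150]=0;m[240:]=0
print(m.sum(),np.percentile(W[m],[2,50,98],axis=0).round(1).tolist())"
```

```text
time: 16.5
eef_pos: [604.4, 210.9, 110.9]
tool_rot: [180.0, -0.0, 159.8]
wrist_force: [-0.6, -0.6, 4.0]
gripper_width: 17.1
grip_force: 25.0
384 [[546.9, 241.9, 87.7], [565.7, 258.1, 92.1], [584.4, 274.7, 96.6]]
```

```bash
python3 -m jog '0 0 0 -0.07 0.09 0 0;0 0 0 0 0 0 0;0 0 0 0 0 0 0'
```

```text
time: 16.85
eef_pos: [602.9, 212.9, 110.9]
tool_rot: [179.9, 0.0, 159.8]
wrist_force: [1.3, 0.1, 2.6]
gripper_width: 17.0
grip_force: 25.0
```

```bash
python3 -m jog '0 0 0 -0.08 0.08 0 0;0 0 0 0 0 0 0;0 0 0 0 0 0 0'
```

```text
time: 17.15
eef_pos: [601.0, 215.2, 110.9]
tool_rot: [179.9, 0.0, 159.8]
wrist_force: [3.2, 1.8, 1.2]
gripper_width: 16.7
grip_force: 25.0
```

```bash
python3 -m jog '0 0 0 -0.05 0.09 0 0;0 0 0 0 0 0 0;0 0 0 0 0 0 0'
```

```text
time: 17.45
eef_pos: [599.3, 217.0, 110.9]
tool_rot: [180.0, -0.0, 159.8]
wrist_force: [3.1, 2.3, 2.6]
gripper_width: 17.4
grip_force: 25.0
```

```bash
python3 -m jog '0 0 0 -0.07 0.07 0 0;0 0 0 0 0 0 0;0 0 0 0 0 0 0'
```

```text
time: 17.75
eef_pos: [597.5, 218.7, 110.9]
tool_rot: [180.0, -0.0, 159.7]
wrist_force: [2.8, 2.8, 1.6]
gripper_width: 17.0
grip_force: 25.0
```

```bash
python3 -m jog '0 0 0 -0.08 0.08 0 0;0 0 0 0 0 0 0;0 0 0 0 0 0 0'
```

```text
time: 18.05
eef_pos: [595.3, 220.5, 110.9]
tool_rot: [180.0, -0.0, 159.7]
wrist_force: [1.6, 2.7, 2.9]
gripper_width: 17.1
grip_force: 25.0
```

```bash
python3 -m jog '0 0 0 -0.09 0.07 0 0;0 0 0 0 0 0 0;0 0 0 0 0 0 0'; python3 -c "
from h import *
p,d=manip.camera('scene');np.savez('pics/scene9.npz',p=p,d=d)
for k in (0,9):
    z=np.load(f'pics/scene{k}.npz');W=cloud('scene',z['d']);h=cv2.cvtColor(z['p'],cv2.COLOR_BGR2HSV)
    m=(cv2.inRange(h,(0,130,70),(8,255,255))>0)&(W[...,2]>85)&(abs(W[...,0]-577)<30)&(abs(W[...,1]-115)<25);v,u=np.nonzero(m);print(k,m.sum(),u.mean(),v.mean(),np.median(W[m],0).round(1))"
```

```text
time: 18.35
eef_pos: [593.1, 222.2, 110.9]
tool_rot: [-180.0, -0.0, 159.7]
wrist_force: [0.5, 2.1, 3.1]
gripper_width: 17.2
grip_force: 25.0
0 59 374.33898305084745 201.10169491525423 [568.8 122.2  96.7]
9 44 375.1363636363636 200.5 [566.2 120.7  98.8]
```

```bash
python3 -c "
from h import *
r=lambda k:(lambda p:np.clip(p[...,2].astype(float)-np.maximum(p[...,0],p[...,1]),0,None))(np.load(f'pics/scene{k}.npz')['p'])[188:214,360:392]
for k in (0,1,2,3,4,7,9):
    a=r(k);v,u=np.mgrid[:26,:32];a[a<25]=0;print(k,(a*u).sum()/a.sum(),(a*v).sum()/a.sum(),a.sum())"
python3 -m jog '0 0 0 -0.10 0.07 0 0;0 0 0 0 0 0 0;0 0 0 0 0 0 0'
```

```text
0 14.111565553283345 13.104067257441491 8802.0
1 14.023194956583799 12.949446889496848 8407.0
2 14.084107860011475 12.89776247848537 8715.0
3 14.103262118079485 12.900758097863543 8706.0
4 14.119954389965793 12.921436716077537 8770.0
7 14.277812383206678 12.611934720318924 8027.0
9 15.40717375630858 13.066690699351117 5548.0
time: 18.7
eef_pos: [590.8, 223.6, 110.9]
tool_rot: [-180.0, -0.0, 159.7]
wrist_force: [2.0, 1.1, 2.8]
gripper_width: 17.7
grip_force: 25.0
```

```bash
python3 -m jog '0 0 0 -0.09 0.05 0 0;0 0 0 0 0 0 0;0 0 0 0 0 0 0'
```

```text
time: 19.0
eef_pos: [589.5, 224.3, 110.9]
tool_rot: [180.0, 0.1, 159.7]
wrist_force: [5.3, 0.5, 1.0]
gripper_width: 17.3
grip_force: 25.0
```

```bash
python3 -m jog '0 0 0 -0.09 0.04 0 0;0 0 0 0 0 0 0;0 0 0 0 0 0 0'
```

```text
time: 19.3
eef_pos: [588.2, 225.0, 110.9]
tool_rot: [180.0, 0.2, 159.7]
wrist_force: [6.8, 1.0, 0.6]
gripper_width: 17.0
grip_force: 25.0
```

```bash
python3 -m jog '0 0 0 -0.06 0.03 0 0;0 0 0 0 0 0 0;0 0 0 0 0 0 0;0 0 0 0 0 0 0'; python3 -c "
from h import *
p,d=manip.camera('top');np.savez('pics/top10.npz',p=p,d=d);W=cloud('top',d);h=cv2.cvtColor(p,cv2.COLOR_BGR2HSV)
m=(cv2.inRange(h,(22,150,120),(32,255,255))>0)&(W[...,2]>75)&(W[...,2]<110);m[:, :290]=0;m[:, 360:]=0
m[:150]=0;m[240:]=0
print(m.sum(),np.percentile(W[m],[2,50,98],axis=0).round(1).tolist())"
```

```text
time: 19.7
eef_pos: [587.6, 225.3, 111.0]
tool_rot: [179.9, 0.3, 159.6]
wrist_force: [9.6, 0.1, -1.7]
gripper_width: 17.4
grip_force: 25.0
264 [[547.0, 238.1, 88.0], [559.8, 257.0, 92.1], [574.6, 272.9, 96.7]]
```

Contact is felt: tangential load rose to about 8.6 N while the handle nearly stopped. I'll relieve it, release and rise.

```bash
python3 -m jog '0 0 0 0.08 -0.04 0 0;0 0 0 0 0 0 0.1;0 0 0 0 0 0 0.4;0 0 0 0 0 0 0.5;0 0 0 0 0 0 0.5;0 0 0 0 0 0 0.5;0 0 0 0 0 0.3 0.5;0 0 0 0 0 0.6 0.5;0 0 0 0 0 0.8 0.5;0 0 0 0 0 0.8 0.5;0 0 0 0 0 0.8 0.5;0 0 0 0 0 0.6 0.5'; python3 -m jog '0 0 0 0 0 0 0.5;0 0 -1 -0.1 0.3 0 0.5;0 0 -1 -0.1 0.4 0 0.5;0 0 -1 -0.1 0.4 0 0.5;0 0 -1 -0.2 0.5 0 0.5;0 0 -1 -0.2 0.5 0 0.5;0 0 -1 -0.2 0.5 0 0.5;0 0 -1 -0.1 0.5 0 0.5;0 0 -1 -0.1 0.5 0 0.5;0 0 -1 0 0.3 0 0.5;0 0 -1 0 0 0 0.5;0 0 0 0 0 0 0.5'; python3 -m jog '0 0 0 0 0 0 0.5;0 0 0 0 0 0 0.5;0 0 0 0 0 0 0.5'
```

```text
time: 20.95
eef_pos: [587.7, 226.0, 211.5]
tool_rot: [179.9, 0.1, 159.7]
wrist_force: [0.1, 0.0, -0.6]
gripper_width: 43.5
grip_force: 0.0
time: 22.15
eef_pos: [558.9, 323.4, 207.4]
tool_rot: [-179.9, 0.1, 99.8]
wrist_force: [0.6, -0.7, 0.7]
gripper_width: 43.3
grip_force: 0.0
time: 22.45
eef_pos: [559.5, 322.9, 208.3]
tool_rot: [-180.0, 0.0, 99.8]
wrist_force: [0.7, -1.0, 0.2]
gripper_width: 43.5
grip_force: 0.0
```

```bash
python3 - <<'E'
from h import *
s=manip.read_state();print(s["q"].round(1),s["eef_pos"],s["tool_rot"])
im=[]
for n in("top","scene"):
    p,d=manip.camera(n);np.savez(f"pics/{n}11.npz",p=p,d=d);W=cloud(n,d);h=cv2.cvtColor(p,cv2.COLOR_BGR2HSV);Q=W.reshape(-1,3);c=p.max(-1).ravel()<75
    m=c&(np.hypot(Q[:,0]-556,Q[:,1]-327)<20)&(Q[:,2]>100)&(Q[:,2]<125);print(n,"knob",m.sum(),Q[m].mean(0) if m.any() else 0)
    if n=="scene":
        m=c&(np.hypot(Q[:,0]-556,Q[:,1]-327)<50)&(Q[:,2]>150)&(Q[:,2]<260)
        for a in range(190,260,6):
            q=Q[m&(abs(Q[:,2]-a)<3)]; print(a,len(q),np.percentile(q,[3,97],axis=0)[:,:2].round(0).tolist() if len(q) else 0)
E
```

```text
[-48.6  18.4  20.6  84.7  -6.5  78.1 -17.8] [559.53206147 322.94263409 208.3168689 ] [-1.79997035e+02  2.69819890e-03  9.97634820e+01]
top knob 0 0
scene knob 105 [548.61178805 331.80598555 113.34513379]
190 0 0
196 0 0
202 0 0
208 0 0
214 0 0
220 9 [[532.0, 311.0], [587.0, 335.0]]
226 34 [[526.0, 314.0], [585.0, 337.0]]
232 47 [[526.0, 310.0], [585.0, 339.0]]
238 55 [[526.0, 313.0], [588.0, 339.0]]
244 45 [[526.0, 309.0], [587.0, 339.0]]
250 43 [[525.0, 312.0], [587.0, 337.0]]
256 44 [[524.0, 311.0], [587.0, 339.0]]
```

```bash
python3 -m jog '0 0 0 -0.08 0.13 -0.3 0.5;0 0 0 0 0 -0.7 0.5;0 0 0 0 0 -0.8 0.5;0 0 0 0 0 -0.8 0.5;0 0 0 0 0 -0.7 0.5;0 0 0 0 0 -0.4 0.5;0 0 0 0 0 -0.3 0.5;0 0 0 0 0 0 0.5;0 0 0 0 0 0 0.5'
```

```text
time: 23.45
eef_pos: [557.9, 326.8, 109.0]
tool_rot: [179.9, -0.0, 99.7]
wrist_force: [0.3, 0.2, 0.1]
gripper_width: 43.1
grip_force: 0.0
```

```bash
python3 -m jog '0 0 0 0 0 -0.3 0.5;0 0 0 0 0 -0.3 0.5;0 0 0 0 0 -0.3 0.5;0 0 0 0 0 -0.3 0.5;0 0 0 0 0 0 0.5;0 0 0 0 0 0 0.5'
```

```text
time: 24.05
eef_pos: [557.3, 326.4, 78.0]
tool_rot: [-180.0, 0.0, 99.7]
wrist_force: [-0.1, 0.1, 0.3]
gripper_width: 43.6
grip_force: 0.0
```

```bash
python3 -m jog '0 0 0 0 0 0 0;0 0 0 0 0 0 0;0 0 0 0 0 0 0;0 0 0 0 0 0 0;0 0 0 0 0 0 0;0 0 0 0 0 0 0' 40; python3 -m jog '0 0 0 0 0 0.1 0;0 0 0 0 0 0.2 0;0 0 0 0 0 0.3 0;0 0 0 0 0 0.3 0;0 0 0 0 0 0.1 0;0 0 0 0 0 0 0;0 0 0 0 0 0 0'
```

```text
time: 24.65
eef_pos: [557.7, 326.6, 78.8]
tool_rot: [180.0, -0.0, 99.7]
wrist_force: [0.2, -0.8, 2.1]
gripper_width: 27.2
grip_force: 40.0
time: 25.35
eef_pos: [557.4, 326.5, 103.3]
tool_rot: [-180.0, 0.0, 99.7]
wrist_force: [0.2, 0.7, -2.1]
gripper_width: 26.8
grip_force: 40.0
```

```bash
python3 - <<'E'
from h import *
for n in("scene","top"):
    p,d=manip.camera(n);np.savez(f"pics/{n}12.npz",p=p,d=d);W=cloud(n,d);Q=W.reshape(-1,3);h=cv2.cvtColor(p,cv2.COLOR_BGR2HSV).reshape(-1,3)
    m=(np.hypot(Q[:,0]-557,Q[:,1]-326)<55)&(h[:,1]<60)&(h[:,2]>80)&(Q[:,2]>60)&(Q[:,2]<130)
    print(n,[(a,int((m&(abs(Q[:,2]-a)<2)).sum())) for a in range(62,126,4)])
    q=Q[m&(Q[:,2]>98)];A=np.c_[q[:,:2]-[557,326],np.ones(len(q))];print(len(q),np.linalg.lstsq(A,q[:,2],rcond=None)[0])
E
```

```text
scene [(62, 75), (66, 65), (70, 69), (74, 84), (78, 37), (82, 0), (86, 0), (90, 1), (94, 12), (98, 5), (102, 60), (106, 398), (110, 79), (114, 5), (118, 6), (122, 4)]
557 [ 2.71635768e-02 -1.83840284e-02  1.07067487e+02]
top [(62, 0), (66, 0), (70, 0), (74, 0), (78, 0), (82, 0), (86, 0), (90, 0), (94, 0), (98, 0), (102, 0), (106, 0), (110, 0), (114, 0), (118, 0), (122, 0)]
0 [0. 0. 0.]
```

```bash
python3 -m jog '0 0 0 0 0 0.4 0;0 0 0 0 0 0.6 0;0 0 0 -0.3 -0.3 0.4 0;0 0 0 -0.6 -0.55 0 0;0 0 0 -0.7 -0.65 0 0;0 0 0 -0.7 -0.65 0 0;0 0 0 -0.7 -0.65 0 0;0 0 0 -0.7 -0.65 0 0;0 0 0 -0.7 -0.65 0 0;0 0 0 -0.5 -0.45 0 0;0 0 0 -0.24 -0.23 0 0;0 0 0 0 0 0 0'; python3 -m jog '0 0 0 0 0 0 0;0 0 0 0 0 0 0;0 0 0 0 0 0 0'
```

```text
time: 26.65
eef_pos: [428.7, 206.4, 139.3]
tool_rot: [179.9, -0.1, 99.7]
wrist_force: [1.0, 0.5, -1.2]
gripper_width: 26.8
grip_force: 40.0
time: 26.95
eef_pos: [429.4, 207.4, 138.4]
tool_rot: [180.0, 0.0, 99.7]
wrist_force: [-0.6, -0.8, -1.5]
gripper_width: 26.9
grip_force: 40.0
```

```bash
python3 -m jog '0 0 0 0 0 -0.3 0;0 0 0 0 0 -0.6 0;0 0 0 0 0 -0.7 0;0 0 0 0 0 -0.7 0;0 0 0 0 0 -0.7 0;0 0 0 0 0 -0.6 0;0 0 0 0 0 -0.4 0;0 0 0 0 0 0 0;0 0 0 0 0 0 0'; python3 -m jog '0 0 0 0 0 -0.1 0;0 0 0 0 0 -0.1 0;0 0 0 0 0 -0.1 0;0 0 0 0 0 -0.1 0;0 0 0 0 0 0 0;0 0 0 0 0 0 0'
```

```text
time: 27.85
eef_pos: [429.2, 207.1, 38.5]
tool_rot: [180.0, 0.0, 99.7]
wrist_force: [0.4, -0.2, -2.1]
gripper_width: 26.8
grip_force: 40.0
time: 28.45
eef_pos: [428.9, 207.0, 28.3]
tool_rot: [-180.0, 0.0, 99.7]
wrist_force: [-0.1, -0.0, -1.7]
gripper_width: 27.0
grip_force: 40.0
```

```bash
python3 -m jog '0 0 0 0 0 -0.1 0;0 0 0 0 0 -0.1 0;0 0 0 0 0 0 0;0 0 0 0 0 0 0;0 0 0 0 0 0 0'
```

```text
time: 28.95
eef_pos: [429.0, 207.0, 23.4]
tool_rot: [180.0, 0.0, 99.7]
wrist_force: [-0.9, 0.3, -0.6]
gripper_width: 27.2
grip_force: 40.0
```

```bash
python3 -m jog '0 0 0 0 0 -0.1 0;0 0 0 0 0 -0.08 0;0 0 0 0 0 0 0;0 0 0 0 0 0 0;0 0 0 0 0 0 0'; python3 -m jog '0 0 0 0 0 -0.06 0;0 0 0 0 0 -0.04 0;0 0 0 0 0 0 0;0 0 0 0 0 0 0'
```

```text
time: 29.45
eef_pos: [429.0, 207.0, 18.9]
tool_rot: [180.0, 0.0, 99.7]
wrist_force: [-0.3, -0.6, -2.0]
gripper_width: 26.7
grip_force: 40.0
time: 29.85
eef_pos: [428.9, 207.0, 16.3]
tool_rot: [-180.0, 0.0, 99.7]
wrist_force: [-1.1, -0.5, -1.3]
gripper_width: 27.2
grip_force: 40.0
```

```bash
python3 -m jog '0 0 0 0 0 -0.04 0;0 0 0 0 0 0 0;0 0 0 0 0 0 0'; python3 -m jog '0 0 0 0 0 -0.04 0;0 0 0 0 0 0 0;0 0 0 0 0 0 0'
```

```text
time: 30.15
eef_pos: [429.1, 207.1, 15.7]
tool_rot: [180.0, -0.0, 99.7]
wrist_force: [-1.2, -0.4, 2.0]
gripper_width: 27.2
grip_force: 40.0
time: 30.45
eef_pos: [429.1, 207.1, 15.6]
tool_rot: [-180.0, -0.0, 99.7]
wrist_force: [-3.8, -1.6, 11.4]
gripper_width: 27.1
grip_force: 40.0
```

Contact came at the expected height (reading 15.6, so lid z≈4). Releasing and rising.

```bash
python3 -m jog '0 0 0 0 0 0.03 0;0 0 0 0 0 0 0.25;0 0 0 0 0 0 0.4;0 0 0 0 0 0 0.6;0 0 0 0 0 0 0.6;0 0 0 0 0 0 0.6;0 0 0 0 0 0.3 0.6;0 0 0 0 0 0.6 0.6;0 0 0 0 0 0.9 0.6;0 0 0 0 0 1 0.6;0 0 0 0 0 1 0.6;0 0 0 0 0 1 0.6'; python3 -m jog '0 0 0 -0.3 0.8 0.6 0.6;0 0 0 -0.3 0.9 0.4 0.6;0 0 0 -0.3 0.9 0 0.6;0 0 0 -0.3 0.9 0 0.6;0 0 0 -0.3 0.9 0 0.6;0 0 0 -0.3 0.9 0 0.6;0 0 0 0 0.9 0 0.6;0 0 0 0 0.9 0 0.6;0 0 0 0 0.6 0 0.6;0 0 0 0 0 0 0.6;0 0 0 0 0 0 0.6'; python3 - <<'E'
from h import *
im=[]
for n in("top","scene"):
    p,d=manip.camera(n);np.savez(f"pics/{n}13.npz",p=p,d=d);W=cloud(n,d);Q=W.reshape(-1,3);h=cv2.cvtColor(p,cv2.COLOR_BGR2HSV);hh=h.reshape(-1,3)
    m=(np.hypot(Q[:,0]-429,Q[:,1]-207)<48)&(hh[:,1]<60)&(hh[:,2]>80)&(Q[:,2]>10)&(Q[:,2]<30);q=Q[m]
    print(n,len(q),np.median(q,0),np.linalg.lstsq(np.c_[q[:,:2]-[429,207],np.ones(len(q))],q[:,2],rcond=None)[0])
    m=(np.hypot(Q[:,0]-429,Q[:,1]-207)<30)&(hh[:,2]<75)&(Q[:,2]>35)&(Q[:,2]<62);print("knob",Q[m].mean(0))
    m=(cv2.inRange(h,(0,130,70),(8,255,255))>0)&(W[...,2]>85)&(abs(W[...,0]-577)<30)&(abs(W[...,1]-115)<25);print("stop",np.percentile(W[m],[3,50,97],axis=0).round(1).tolist())
    m=(cv2.inRange(h,(22,150,120),(32,255,255))>0)&(W[...,2]>75)&(W[...,2]<110)&(abs(W[...,0]-565)<40);print("tongue",np.percentile(W[m],[2,98],axis=0).round(1).tolist())
    u,v=map(int,proj(n,[500,210,40]));im.append(cv2.resize(p[v-75:v+75,u-60:u+60],None,fx=3.3,fy=4*.825))
cv2.imwrite("pics/final.png",np.hstack(im))
E
```

```text
time: 31.65
eef_pos: [429.0, 206.9, 136.7]
tool_rot: [180.0, -0.0, 99.7]
wrist_force: [0.1, 0.8, 0.3]
gripper_width: 51.9
grip_force: 0.0
time: 32.75
eef_pos: [384.2, 398.6, 160.1]
tool_rot: [-180.0, 0.1, 99.7]
wrist_force: [0.1, -0.6, -0.3]
gripper_width: 52.2
grip_force: 0.0
top 1490 [430.41402364 208.16005742  18.01451729] [1.25286405e-03 3.99605698e-03 1.78686870e+01]
knob [430.00927027 208.1109525   55.84402053]
stop [[563.4, 110.3, 93.4], [577.1, 117.6, 101.1], [595.6, 123.5, 105.0]]
tongue [[547.0, 239.5, 88.3], [584.6, 272.9, 96.3]]
scene 662 [419.15493655 216.44319176  18.9339158 ] [ 1.33993638e-02 -6.42966414e-03  1.88379188e+01]
knob [421.46876261 213.52878984  50.34958973]
stop [[560.2, 115.1, 87.8], [567.5, 121.4, 98.6], [587.9, 125.5, 103.6]]Traceback (most recent call last):
  File "<stdin>", line 9, in <module>
    return _quantile_unchecked(
        a, q, axis, out, overwrite_input, method, keepdims, weights)
    return _ureduce(a,
                    func=_quantile_ureduce_func,
    ...<5 lines>...
                    overwrite_input=overwrite_input,
                    method=method)
    r = func(a, **kwargs)
    result = _quantile(arr,
                       quantiles=q,
    ...<2 lines>...
                       out=out,
                       weights=wgt)
    slices_having_nans = np.isnan(arr[-1, ...])
                                  ~~~^^^^^^^^^
IndexError: index -1 is out of bounds for axis 0 with size 0
```

The lid lies level (flange top 18.0 mm = 4+14) at (430,208), 18 mm from the mat centre on each axis. The stop is unmoved, and the tongue is where it was at contact. Handing in.

```bash
python3 -c "
from rig import manip
print(manip.hand_in())"
```

```text
the job is handed in; nothing more can be done
None
```

The job is handed in at about 33 s of the 72 s allowed; no verdict was returned. By my camera measurements the keeper is wound back against the unmoved red stop, and the lid lies level, knob up, on the green mat, about 18 mm off its centre each way.

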